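Hang the parts basket on the swing-out hook

TASK

The hook on the bench stand is folded away to the side: first swing it out until it reaches its stop. Then pick up the blue parts basket by its handle and hang the handle over the hook near the middle of the bar, so that the basket hangs free and level with the hook still swung out. Do not tip the basket or spill the parts in it, and leave the can, the wrench and the carton where they are.

Things in the scene. Friction and masses are not known exactly. Their poses are not given: they have to be found in the camera images.
- hook (a joint): angle of the swinging hook arm about the upright axis of the stand's post. 0 = folded, the arm then points along the stand's +y; it grows counter-clockwise seen from above, to the hard stop at 1.571 rad, where the arm is fully swung out and points along the stand's -x (roughly towards the robot). It starts between 0 and 0.5. A stiff hinge: it stays where it is left; pushing it takes about 2 N at 75 mm from the axis.
- stand: fixed steel stand on the bench: square foot plate 140 x 140 x 10 mm, upright post of diameter 20 mm, with a collar of diameter 28 mm on top that carries the hook arm (collar top 258 mm above the bench, nothing higher but the hook's tip). Origin on the post's axis at bench level; z up; -x is the direction of the swung-out hook.
- hook_arm (a point): point on the centre line of the hook's level arm, 75 mm from the post's axis and 245 mm above the bench: where a handle should rest. The arm is a round steel rod of diameter 8 mm, level up to 96 mm from the axis, then bent up. Its -x axis points outwards along the arm to the tip, z is up; it turns with the hook.
- hook_tip (a point): centre of the rounded end of the hook's upturned tip, 112 mm from the post's axis and 27 mm above the arm's centre line (272 mm above the bench; the round end stands 4 mm higher).
- basket: loose open blue plastic parts basket, outside 95 (x) x 180 (y) x 60 mm (z), walls and floor 4 mm, with a rigid steel handle fixed to its two short ends and standing above it: a straight level bar along y over the middle, joined to the ends by sloping rods. Basket 0.2 to 0.4 kg. Origin at the centre of its underside, z up.
- handle (a point): middle of the handle's straight bar, 150 mm above the basket's underside (bar centre) and 90 mm above its rim. The bar is a round rod of diameter 12 mm, straight for 75 mm to either side (along the basket's y). The gripper can pinch it from above beside the middle, leaving the middle free for the hook; hung, the bar's centre lies 10 mm above the hook arm's centre line.
- hub: loose aluminium hub shell in the basket, a spool of diameter 42 mm and height 40 mm. Origin at the centre of its underside as it first stands.
- lockring: loose dark steel ring in the basket, outside diameter 44 mm, 10 mm thick. Origin at the centre of its underside.
- can: bystander: loose upright can of diameter 52 mm, height 170 mm. Origin under its centre.
- wrench: bystander: loose steel wrench lying flat on the bench, along its x.
- carton: bystander: loose cardboard box 130 x 90 x 50 mm. Origin under its centre.
Things that resemble listed ones, but are neither listed nor needed, are in the scene too. There is more than one size of the hub; the one meant has the size given above.

How it is judged:
By the outcome, as a careful person would: the job done as asked, in the order asked, and still so for the second after the job is handed in, with the robot touching nothing.
It also fails if it takes over 64 s, if anything falls off the work surface, if the arm or the gripper's body presses on something with over 40 N, if the wrist force passes 120 N, or if a joint passes its speed limit or range.

ROBOT

A 6-joint arm with a two-finger parallel gripper is mounted at the origin on the work surface. World frame = base frame: x ahead of the robot, y to its left, z up, the work surface at z = 0. Lengths are in mm, angles in rad, forces in N, time in s.
With the tool pointing down it reaches from about 300 to 775 mm from the base axis. Payload 14.6 kg.
Tool frame: the origin (TCP) lies at the very end of the fingers, on their centre line; the grasp point (between the pads) lies 19 mm behind it; z points along the fingers, y is the line along which they close (so a half turn about z gives the same grasp; the last joint's range is limited). The gripper opens to 94 mm and grips with 3 to 60 N. Pads are 16 mm wide; open, the fingers measure 119 mm over their backs; the gripper's body (75 mm by 177 mm) begins 78 mm behind the grasp point.
Start: joints at [-1.211, 0.3, 1.521, -0, 1.321, -0.067], TCP at [227.67, -500.655, 205.446] pointing down, gripper open.
Joint ranges: [-3.03, 3.03], [-0.79, 2.21], [0.23, 2.52], [-1.04, 4.18], [0, 3.07], [-2.55, 2.55]. Speed limits (rad/s): [2.22, 2.22, 2.57, 3.14, 3.14, 3.14].

INTERFACE

Orientations are given as [roll, pitch, yaw] about the fixed x, y, z axes, in that order (R = Rz(yaw) Ry(pitch) Rx(roll)).
In Python, from cell import manip, camera, get_calibration gives the robot as it stands.
- The arm moves only by the tool arm_command, never from a script. Its argument "targets" is a list of rows, each an object of numbers: "hand": the opening, from -1 (shut) to 1 (fully open), so that 0 is half open; "x", "y", "z": the shift along the tool's x, y, z in m; "yaw": the turn about the tool's z in rad. In form: [{"hand": .., "x": .., "y": .., "z": .., "yaw": ..}, ...]. A call has 1 to 10 rows; each row shifts and turns the commanded pose from where the row before left it, along the tool's axes as they then stand; what a row does not reach is not made up. A row lasts 1/10 s, in which the tool goes at most 50 mm and 8.59 degrees, less where a joint would pass 70% of its speed; a pose out of reach is approached as far as the arm can. A call is refused whole if a number of a shift passes 0.05 or a number of a turn 0.15, either way. A call with a gripper value outside its range is refused whole. The fingers move at their own pace and stop on an object; "newtons" is the grip in N (left out, the last holds). Time passes only in rows, so rows that do not move let the fingers close. It gives the time, the measured TCP pose, the force, the opening and the grip force at its end, in the units of the state.
- manip.read_state(): the state, without advancing time (a new reading comes with each control period).
- camera(name): name is "scene" or "top" or "wrist"; returns the picture (420x560x3 uint8, red, green, blue); there is no depth.
- get_calibration(name): a dict with "K" (3x3 intrinsics, pixels), "cam_to_world" (4x4, takes a point from camera to world coordinates). Camera axes: x right, y up, looking along -z (the intrinsics and any distortion apply to the point x, -y, -z); pixel columns grow to the right and rows downward; lengths in mm; the calibration is good to about 2 mm. A picture is of the moment at which its call begins: read the wrist's pose just before it. get_calibration takes no time and is no camera call; for the wrist camera it gives the pose at the moment of the call.
- manip.sign_off(): hands the job in; it is judged then, once.
The state is a dict: "clock": time; "joints": joint angles; "qd": joint speeds; "effort": joint torques, N m; "eef_pos": TCP position; "eef_rot": TCP orientation; "wrist_force": force on the tool from outside, world axes, zero at the start; "moment": the same for the moment, N m; "finger_gap": finger opening in mm; "finger_force": force on a finger pad.
Only numpy, scipy, OpenCV 4.12 (cv2) and the standard library are available. Lean on these libraries where they do the work, as an engineer would, in place of code of your own. Each camera call takes 0.05 s, during which the arm holds its last target. There are 200 camera calls.

## Working session

There is one attempt and no reset: what is moved stays moved. The work goes in short steps, Python scripts to look and compute and a tool call to move; the robot and the scene stay as the last step left them, time stands still between calls to the robot, and variables do not carry over. Pictures are saved under pics/ and viewed, at most 10 in all, crops included, and the job is handed in when it is done.

Besides the shell and the picture viewer there is one more tool, called after "Request:" by a JSON object that holds its "op" and its "data". arm_command: Moves the arm, as the interface text tells. Its arguments: {"type":"object","properties":{"targets":{"type":"array"},"newtons":{"type":"number"}},"required":["targets"]}

```bash
ls; mkdir -p pics; python3 - <<'E'
from cell import manip,camera,get_calibration
import cv2,numpy as np
for n in("scene","top"):
    im=camera(n);cv2.imwrite(f"pics/{n}0.png",im[:,:,::-1]);c=get_calibration(n);print(n,c)
a=cv2.imread("pics/scene0.png");b=cv2.imread("pics/top0.png")
s=manip.read_state();print(s)
E
```

```text
pics
scene {'K': array([[393.97329173,   0.        , 280.10426579],
       [  0.        , 393.97329173, 212.23725299],
       [  0.        ,   0.        ,   1.        ]]), 'cam_to_world': array([[-8.90910520e-01, -3.03295460e-01,  3.38068498e-01,
         9.41324872e+02],
       [ 4.53742058e-01, -6.27005563e-01,  6.33231529e-01,
         6.90245556e+02],
       [ 1.99145814e-02,  7.17548527e-01,  6.96223758e-01,
         9.03363446e+02],
       [ 0.00000000e+00,  0.00000000e+00,  0.00000000e+00,
         1.00000000e+00]])}
top {'K': array([[543.91396123,   0.        , 280.35540822],
       [  0.        , 543.91396123, 200.40966038],
       [  0.        ,   0.        ,   1.        ]]), 'cam_to_world': array([[-8.75693761e-03,  9.93879322e-01, -1.10123606e-01,
         4.11281641e+02],
       [-9.99961596e-01, -8.66511427e-03,  1.31237449e-03,
         2.55499636e+01],
       [ 3.50108239e-04,  1.10130869e-01,  9.93917033e-01,
         1.66420732e+03],
       [ 0.00000000e+00,  0.00000000e+00,  0.00000000e+00,
         1.00000000e+00]])}
{'clock': 0.1, 'joints': array([-1.21062799e+00,  3.00415332e-01,  1.52147907e+00,  4.07403719e-05,
        1.32073069e+00, -6.65864894e-02]), 'qd': array([-0.00025382, -0.00144979, -0.00058239, -0.00106917, -0.00134559,
       -0.0013547 ]), 'effort': array([ 1.48039460e-03, -5.32645190e+01, -3.53281224e+01,  7.09560653e-02,
        2.34573882e-02, -6.72238798e-05]), 'eef_pos': array([ 227.58905132, -500.45343087,  204.96008092]), 'eef_rot': array([-3.14056512e+00, -1.08071219e-04,  4.26744664e-01]), 'wrist_force': array([-0.10561566,  0.36044202,  0.35167355]), 'moment': array([ 0.0033106 , -0.03414033,  0.03185708]), 'finger_force': 0.0, 'finger_gap': 94.20592217028064}
```

View pics/scene0.png

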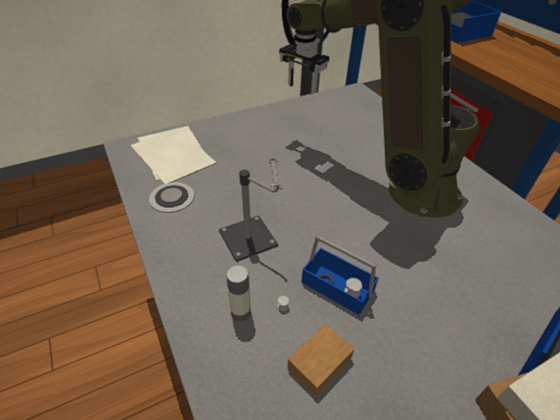

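View pics/top0.png

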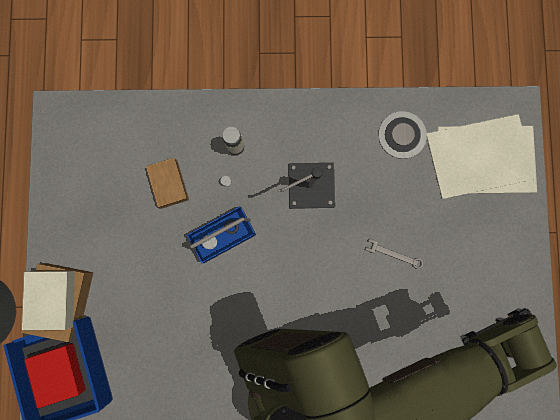

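The top view shows the stand's foot at (312,185), the collar at (318,173), and the hook arm running to about (282,188). It also shows the blue basket at (220,235), can (232,138), carton (166,183), and wrench (393,253). These could be mistaken for what I need:
- **Basket:** the blue tote at (60,370) is the larger blue-and-red bin off the bench. The basket with the handle is at (220,235).
- **Hub:** the small spool at (226,181) lies on the bench. The hub I want is inside the basket at (209,242).
- **Hook:** the arm's shadow at (265,190) is dark. The actual arm is the light rod.

Next is one close crop to check these choices.

```bash
cat > h.py <<'E'
import numpy as np,cv2
from cell import manip,camera,get_calibration
def ray(n,u,v,c=None):
    c=c or get_calibration(n);K=c["K"];T=c["cam_to_world"]
    d=T[:3,:3]@np.array([(u-K[0,2])/K[0,0],-(v-K[1,2])/K[1,1],-1.]);return T[:3,3],d
def onz(n,u,v,z,c=None):
    o,d=ray(n,u,v,c);return o+d*(z-o[2])/d[2]
def px(n,p,c=None):
    c=c or get_calibration(n);K=c["K"];T=c["cam_to_world"]
    q=T[:3,:3].T@(np.array(p,float)-T[:3,3]);return np.array([K[0,2]+K[0,0]*q[0]/-q[2],K[1,2]+K[1,1]*q[1]/q[2]])
def tri(r1,r2):
    (o1,d1),(o2,d2)=r1,r2;A=np.c_[d1,-d2];s=np.linalg.lstsq(A,o2-o1,rcond=None)[0]
    a,b=o1+s[0]*d1,o2+s[1]*d2;return (a+b)/2,np.linalg.norm(a-b)
E
python3 - <<'E'
import cv2,numpy as np
a=cv2.imread("pics/top0.png")[120:270,170:345]; b=cv2.imread("pics/scene0.png")[155:320,215:385]
A=cv2.resize(a,(400,343),interpolation=3)
A=cv2.resize(a,None,fx=4,fy=4,interpolation=3)
cv2.imwrite("pics/ca.png",A)  # 700x600
cv2.imwrite("pics/cb.png",cv2.resize(b,None,fx=3.6,fy=3.6,interpolation=3))
E
```

```text
(no output)
```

View pics/ca.png

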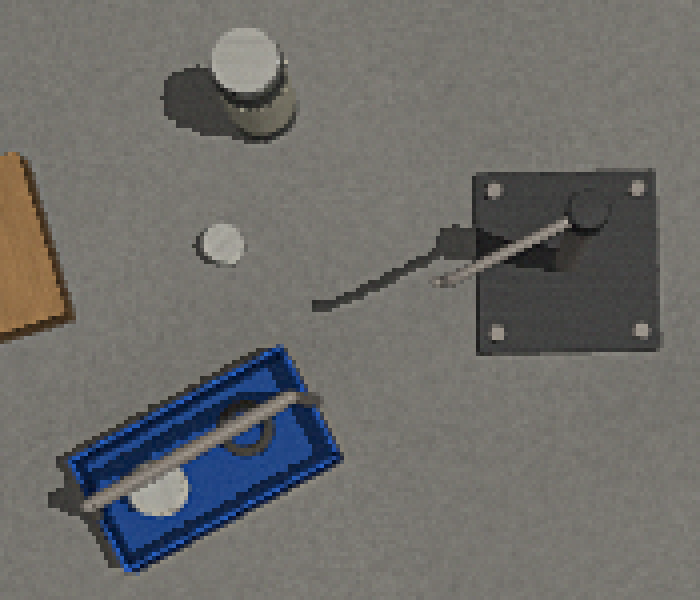

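View pics/cb.png

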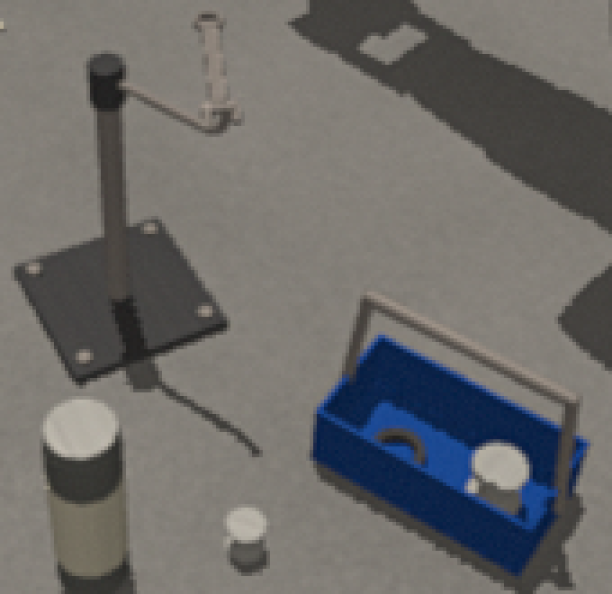

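The crop confirms the choice. The basket's bar runs from (90,504) to (298,396), with the ring and large hub below it. The arm runs from the collar at (590,210) to its tip at (438,283), and the foot corners are clear.

```bash
python3 - <<'E'
from h import *
np.set_printoptions(precision=1,suppress=True)
t=lambda u,v:(170+(u+.5)/4-.5,120+(v+.5)/4-.5)
s=lambda u,v:(215+(u+.5)/3.6-.5,155+(v+.5)/3.6-.5)
T=lambda u,v,z:onz("top",*t(u,v),z)
foot=[T(*p,10) for p in((474,173),(655,169),(661,350),(478,355))]
f=np.mean(foot,0);print("foot",f,[np.linalg.norm(foot[i]-foot[i-1]) for i in range(4)])
e=foot[0]-foot[3]+foot[1]-foot[2];print("+x stand yaw",np.arctan2(e[1],e[0]))
print("collar",T(590,210,258),"tri",tri(ray("top",*t(590,210)),ray("scene",*s(106,64))))
print("tip",T(438,283,272),tri(ray("top",*t(438,283)),ray("scene",*s(230,114))))
a,b=T(92,503,150),T(297,397,150)
print("bar",a,b,(a+b)/2,np.linalg.norm(a-b),np.arctan2(*(a-b)[1::-1]) )
for p,q in(((92,503),(575,400)),((297,397),(372,298))):print(tri(ray("top",*t(*p)),ray("scene",*s(*q))))
rim=[T(*p,60) for p in((72,460),(280,348),(342,458),(132,572))];print("rim ctr",np.mean(rim,0),[np.linalg.norm(rim[i]-rim[i-1]) for i in range(4)])
d=rim[0]-rim[1]+rim[3]-rim[2];print("yaw rim",np.arctan2(d[1],d[0]))
print("can",T(246,62,170),"hubtop",T(160,488,44),"ring",T(245,430,14))
E
```

```text
foot [641.5 -72.3  10. ] [np.float64(140.95806360398532), np.float64(139.60246666723012), np.float64(140.25759438343175), np.float64(139.8652490944509)]
+x stand yaw 0.012266830788596191
collar [640.7 -73.2 258. ] tri (array([642.4, -74.1, 254.8]), np.float64(2.7332072216056735))
tip [591.6  26.7 272. ] (array([592.8,  26.4, 265.9]), np.float64(1.0068071092571207))
bar [455.6 268.1 150. ] [528.1 125.8 150. ] [491.9 197.  150. ] 159.72217782487743 2.041809560156783
(array([454.7, 269.2, 149.1]), np.float64(2.615811968033082))
(array([527.8, 126.7, 145. ]), np.float64(1.7724344639288379))
rim ctr [489.7 198.3  60. ] [np.float64(93.74935845800175), np.float64(173.6186317225973), np.float64(93.70430369893367), np.float64(174.6325666490479)]
yaw rim 2.0600845941268346
can [762.  159.9 170. ] hubtop [469.4 234.7  44. ] ring [513.8 174.3  14. ]
```

Measured positions agree with the given sizes:
- **Stand:** axis (641,-73), yaw about 0.01, foot 140 mm.
- **Hook:** tip (592,26.5) at radius 111, angle about 0.45.
- **Bar:** middle (491,197), direction 2.05 rad.

The first move raises the tool, shuts the hand and turns to yaw about 1.57.

Request:
{"op": "arm_command", "data": {"targets": [{"hand": -1,"yaw": -0.14,"z": -0.012},{"hand": -1,"yaw": -0.14,"z": -0.012},{"hand": -1,"yaw": -0.14,"z": -0.012},{"hand": -1,"yaw": -0.14,"z": -0.012},{"hand": -1,"yaw": -0.14,"z": -0.012},{"hand": -1,"yaw": -0.14,"z": -0.012},{"hand": -1,"yaw": -0.14,"z": -0.012},{"hand": -1,"yaw": -0.14,"z": -0.012},{"hand": -1},{"hand": -1}], "newtons": 20}}

```text
schema error: expected keys hand, x, y, z, yaw
```

All five keys are needed in each row.

Request:
{"op": "arm_command", "data": {"targets": [{"hand": -1,"x": 0,"y": 0,"z": -0.012,"yaw": -0.14},{"hand": -1,"x": 0,"y": 0,"z": -0.012,"yaw": -0.14},{"hand": -1,"x": 0,"y": 0,"z": -0.012,"yaw": -0.14},{"hand": -1,"x": 0,"y": 0,"z": -0.012,"yaw": -0.14},{"hand": -1,"x": 0,"y": 0,"z": -0.012,"yaw": -0.14},{"hand": -1,"x": 0,"y": 0,"z": -0.012,"yaw": -0.14},{"hand": -1,"x": 0,"y": 0,"z": -0.012,"yaw": -0.14},{"hand": -1,"x": 0,"y": 0,"z": -0.012,"yaw": -0.14},{"hand": -1,"x": 0,"y": 0,"z": 0,"yaw": 0}], "newtons": 20}}

```text
clock: 1.0
eef_pos: [227.8, -501.0, 302.6]
eef_rot: [3.141, 0.002, 1.549]
wrist_force: [0.5, -0.4, -0.9]
finger_gap: 25.5
finger_force: 0.0
```

Request:
{"op": "arm_command", "data": {"targets": [{"hand": -1,"x": 0.033,"y": 0.026,"z": 0,"yaw": 0},{"hand": -1,"x": 0.033,"y": 0.026,"z": 0,"yaw": 0},{"hand": -1,"x": 0.033,"y": 0.026,"z": 0,"yaw": 0},{"hand": -1,"x": 0.033,"y": 0.026,"z": 0,"yaw": 0},{"hand": -1,"x": 0.033,"y": 0.026,"z": 0,"yaw": 0},{"hand": -1,"x": 0.033,"y": 0.026,"z": 0,"yaw": 0},{"hand": -1,"x": 0.033,"y": 0.026,"z": 0,"yaw": 0},{"hand": -1,"x": 0.033,"y": 0.026,"z": 0,"yaw": 0},{"hand": -1,"x": 0.033,"y": 0.026,"z": 0,"yaw": 0},{"hand": -1,"x": 0.033,"y": 0.026,"z": 0,"yaw": 0}]}}

```text
clock: 2.0
eef_pos: [496.2, -175.3, 300.6]
eef_rot: [-3.141, -0.0, 1.542]
wrist_force: [0.5, -0.7, -0.1]
finger_gap: 0.4
finger_force: 0.0
```

Request:
{"op": "arm_command", "data": {"targets": [{"hand": -1,"x": 0.033,"y": 0.026,"z": 0,"yaw": 0},{"hand": -1,"x": 0.033,"y": 0.026,"z": 0,"yaw": 0},{"hand": -1,"x": 0.033,"y": 0.026,"z": 0,"yaw": 0},{"hand": -1,"x": 0.033,"y": 0.026,"z": 0,"yaw": 0},{"hand": -1,"x": 0.033,"y": 0.026,"z": 0,"yaw": 0},{"hand": -1,"x": 0,"y": 0,"z": 0,"yaw": 0}]}}

```text
clock: 2.6
eef_pos: [630.9, -11.5, 298.9]
eef_rot: [-3.139, -0.001, 1.546]
wrist_force: [-0.3, -0.4, -0.2]
finger_gap: 0.6
finger_force: 0.0
```

Request:
{"op": "arm_command", "data": {"targets": [{"hand": -1,"x": 0.016,"y": 0.007,"z": 0,"yaw": 0},{"hand": -1,"x": 0.016,"y": 0.007,"z": 0,"yaw": 0},{"hand": -1,"x": 0,"y": 0,"z": 0.023,"yaw": 0},{"hand": -1,"x": 0,"y": 0,"z": 0.023,"yaw": 0},{"hand": -1,"x": 0,"y": 0,"z": 0.023,"yaw": 0},{"hand": -1,"x": 0,"y": 0,"z": 0,"yaw": 0}]}}

```text
clock: 3.2
eef_pos: [643.3, 16.8, 229.5]
eef_rot: [-3.137, -0.0, 1.545]
wrist_force: [0.2, 0.0, -0.1]
finger_gap: 0.4
finger_force: 0.0
```

```bash
python3 - <<'E'
from h import *
im=camera("scene");cv2.imwrite("pics/s1.png",cv2.resize(im[100:310,180:380,::-1],None,fx=2.8,fy=2.8,interpolation=3))
E
```

```text
(no output)
```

View pics/s1.png

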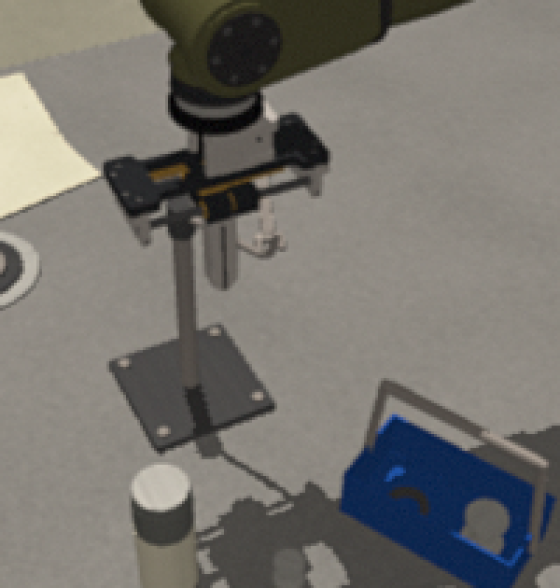

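The fingers stand at crop (222,260), on the far (+x) side of the arm and clear of the post. I'll now push the arm along an arc around the post.

Request:
{"op": "arm_command", "data": {"targets": [{"hand": -1,"x": -0.005,"y": -0.011,"z": 0,"yaw": 0},{"hand": -1,"x": -0.004,"y": -0.011,"z": 0,"yaw": 0},{"hand": -1,"x": -0.005,"y": -0.012,"z": 0,"yaw": 0},{"hand": -1,"x": -0.005,"y": -0.011,"z": 0,"yaw": 0},{"hand": -1,"x": -0.008,"y": -0.01,"z": 0,"yaw": 0},{"hand": -1,"x": -0.008,"y": -0.009,"z": 0,"yaw": 0},{"hand": -1,"x": -0.01,"y": -0.007,"z": 0,"yaw": 0},{"hand": -1,"x": -0.011,"y": -0.007,"z": 0,"yaw": 0},{"hand": -1,"x": 0,"y": 0,"z": 0,"yaw": 0}]}}

```text
clock: 4.15
eef_pos: [564.2, -39.0, 232.8]
eef_rot: [-3.141, 0.0, 1.545]
wrist_force: [-0.8, -0.8, -0.4]
finger_gap: 0.3
finger_force: 0.0
```

Request:
{"op": "arm_command", "data": {"targets": [{"hand": -1,"x": -0.006,"y": -0.003,"z": 0,"yaw": 0},{"hand": -1,"x": -0.006,"y": -0.002,"z": 0,"yaw": 0},{"hand": -1,"x": 0,"y": 0,"z": 0,"yaw": 0}]}}

```text
clock: 4.45
eef_pos: [559.4, -50.1, 232.3]
eef_rot: [-3.141, 0.0, 1.546]
wrist_force: [0.2, 0.1, 0.4]
finger_gap: 0.4
finger_force: 0.0
```

Request:
{"op": "arm_command", "data": {"targets": [{"hand": -1,"x": -0.004,"y": 0,"z": 0,"yaw": 0},{"hand": -1,"x": -0.004,"y": 0,"z": 0,"yaw": 0},{"hand": -1,"x": 0,"y": 0,"z": 0,"yaw": 0}]}}

```text
clock: 4.75
eef_pos: [559.4, -57.9, 232.3]
eef_rot: [-3.141, 0.0, 1.547]
wrist_force: [-0.1, 0.6, -0.4]
finger_gap: 0.7
finger_force: 0.0
```

```bash
python3 - <<'E'
from h import *
s=manip.read_state();print(s["wrist_force"],s["moment"])
a=camera("scene")[100:260,180:330,::-1];b=camera("top")[100:260,220:370,::-1]
cv2.imwrite("pics/s2.png",cv2.resize(np.hstack([a,b]),None,fx=2.6,fy=2.6,interpolation=3))
E
```

```text
[-0.12742984  0.5845135  -0.38652053] [-0.04981618 -0.12146116  0.00639784]
```

View pics/s2.png

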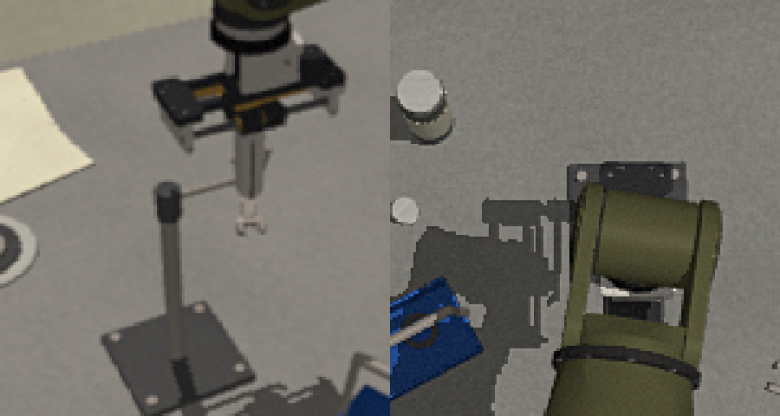

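The scene half shows the arm running from the collar (168,195) to behind the finger (250,180), nearly out. I'll keep pushing in small steps until the stop is felt.

Request:
{"op": "arm_command", "data": {"targets": [{"hand": -1,"x": -0.002,"y": 0,"z": 0,"yaw": 0},{"hand": -1,"x": -0.002,"y": 0,"z": 0,"yaw": 0},{"hand": -1,"x": 0,"y": 0,"z": 0,"yaw": 0}]}}

```text
clock: 5.15
eef_pos: [559.3, -61.1, 232.5]
eef_rot: [-3.142, -0.001, 1.547]
wrist_force: [-1.1, 5.3, -0.2]
finger_gap: 0.5
finger_force: 2.4
```

Request:
{"op": "arm_command", "data": {"targets": [{"hand": -1,"x": -0.002,"y": 0,"z": 0,"yaw": 0},{"hand": -1,"x": 0,"y": 0,"z": 0,"yaw": 0}]}}

```text
clock: 5.35
eef_pos: [559.3, -61.5, 232.5]
eef_rot: [-3.142, -0.004, 1.548]
wrist_force: [0.2, 14.9, 1.9]
finger_gap: 0.2
finger_force: 7.7
```

The stop is reached: 15 N with no further motion. I'll back off, go above the basket and open the hand.

Request:
{"op": "arm_command", "data": {"targets": [{"hand": -1,"x": 0.03,"y": 0,"z": 0,"yaw": 0},{"hand": -1,"x": 0.04,"y": -0.01,"z": -0.01,"yaw": 0},{"hand": 1,"x": 0.043,"y": -0.014,"z": -0.01,"yaw": 0},{"hand": 1,"x": 0.043,"y": -0.014,"z": 0,"yaw": 0},{"hand": 1,"x": 0.043,"y": -0.014,"z": 0,"yaw": 0},{"hand": 1,"x": 0.043,"y": -0.014,"z": 0,"yaw": 0},{"hand": 1,"x": 0.042,"y": -0.014,"z": 0,"yaw": 0},{"hand": 1,"x": 0,"y": 0,"z": 0,"yaw": 0}]}}

```text
clock: 6.15
eef_pos: [484.7, 226.1, 252.5]
eef_rot: [3.141, -0.0, 1.551]
wrist_force: [0.1, -0.6, 0.1]
finger_gap: 44.8
finger_force: 0.0
```

Request:
{"op": "arm_command", "data": {"targets": [{"hand": 1,"x": 0,"y": 0,"z": 0,"yaw": -0.126},{"hand": 1,"x": 0,"y": 0,"z": 0,"yaw": -0.126},{"hand": 1,"x": 0,"y": 0,"z": 0,"yaw": -0.126},{"hand": 1,"x": 0,"y": 0,"z": 0,"yaw": -0.126},{"hand": 1,"x": 0,"y": 0,"z": 0,"yaw": 0}]}}

```text
clock: 6.65
eef_pos: [486.4, 221.8, 252.5]
eef_rot: [3.141, 0.0, 2.052]
wrist_force: [0.7, 0.6, -0.1]
finger_gap: 85.1
finger_force: 0.0
```

```bash
python3 - <<'E'
from h import *
np.set_printoptions(precision=2,suppress=True)
s=manip.read_state();print(s["eef_pos"],s["eef_rot"])
c=get_calibration("wrist");im=camera("wrist");cv2.imwrite("pics/w1.png",im[:,:,::-1])
import pickle;pickle.dump(c,open("w1.pkl","wb"))
print("pred mid",px("wrist",[491,197.7,150],c),"grip",px("wrist",[478,222.5,150],c),"tcp",px("wrist",s["eef_pos"],c))
t=camera("top");cv2.imwrite("pics/t1.png",t[:,:,::-1])
E
```

```text
[486.4  221.76 252.48] [3.14 0.   2.05]
pred mid [279.62 233.31] grip [279.44 204.42] tcp [287.29 252.81]
```

View pics/w1.png

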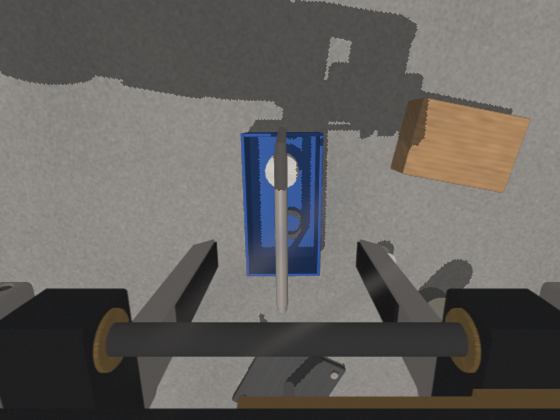

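The wrist view shows the bar from about (281,150) to (282,308), pointing along tool x. The prediction was column 279.5, so it agrees within 2 mm. The hub is at (281,170) and the ring at (292,222). I'll align and descend.

Request:
{"op": "arm_command", "data": {"targets": [{"hand": 1,"x": 0.0045,"y": -0.006,"z": 0,"yaw": 0},{"hand": 1,"x": 0,"y": 0,"z": 0.03,"yaw": 0},{"hand": 1,"x": 0,"y": 0,"z": 0.03,"yaw": 0},{"hand": 1,"x": 0,"y": 0,"z": 0.03,"yaw": 0},{"hand": 1,"x": 0,"y": 0,"z": 0.02,"yaw": 0},{"hand": 1,"x": 0,"y": 0,"z": 0.012,"yaw": 0},{"hand": 1,"x": 0,"y": 0,"z": 0,"yaw": 0}]}}

```text
clock: 7.45
eef_pos: [478.0, 223.4, 129.4]
eef_rot: [-3.14, -0.0, 2.05]
wrist_force: [0.4, 0.3, 0.4]
finger_gap: 93.9
finger_force: 0.0
```

Request:
{"op": "arm_command", "data": {"targets": [{"hand": -0.5,"x": 0,"y": 0,"z": 0,"yaw": 0},{"hand": -0.5,"x": 0,"y": 0,"z": 0,"yaw": 0},{"hand": -0.5,"x": 0,"y": 0,"z": 0,"yaw": 0},{"hand": -0.6,"x": 0,"y": 0,"z": 0,"yaw": 0},{"hand": -0.7,"x": 0,"y": 0,"z": 0,"yaw": 0},{"hand": -0.7,"x": 0,"y": 0,"z": 0,"yaw": 0}]}}

```text
clock: 8.05
eef_pos: [478.7, 223.6, 130.6]
eef_rot: [3.141, 0.0, 2.051]
wrist_force: [-0.0, 0.7, -0.3]
finger_gap: 49.5
finger_force: 0.0
```

Request:
{"op": "arm_command", "data": {"targets": [{"hand": -0.75,"x": 0,"y": 0,"z": 0,"yaw": 0},{"hand": -0.75,"x": 0,"y": 0,"z": 0,"yaw": 0},{"hand": -0.75,"x": 0,"y": 0,"z": 0,"yaw": 0},{"hand": -0.75,"x": 0,"y": 0,"z": 0,"yaw": 0},{"hand": -0.75,"x": 0,"y": 0,"z": 0,"yaw": 0},{"hand": -1,"x": 0,"y": 0,"z": 0,"yaw": 0},{"hand": -1,"x": 0,"y": 0,"z": 0,"yaw": 0},{"hand": -1,"x": 0,"y": 0,"z": 0,"yaw": 0}], "newtons": 8}}

```text
clock: 8.85
eef_pos: [478.8, 223.6, 130.5]
eef_rot: [3.141, 0.0, 2.051]
wrist_force: [1.5, 0.6, -1.1]
finger_gap: 11.8
finger_force: 8.0
```

Request:
{"op": "arm_command", "data": {"targets": [{"hand": -1,"x": 0,"y": 0,"z": 0,"yaw": 0},{"hand": -1,"x": 0,"y": 0,"z": 0,"yaw": 0},{"hand": -1,"x": 0,"y": 0,"z": 0,"yaw": 0}], "newtons": 50}}

```text
clock: 9.15
eef_pos: [478.8, 223.6, 130.6]
eef_rot: [3.141, 0.0, 2.051]
wrist_force: [1.6, 0.1, 1.9]
finger_gap: 10.2
finger_force: 50.0
```

Request:
{"op": "arm_command", "data": {"targets": [{"hand": -1,"x": 0,"y": 0,"z": -0.003,"yaw": 0},{"hand": -1,"x": 0,"y": 0,"z": -0.006,"yaw": 0},{"hand": -1,"x": 0,"y": 0,"z": -0.008,"yaw": 0},{"hand": -1,"x": 0,"y": 0,"z": -0.008,"yaw": 0},{"hand": -1,"x": 0,"y": 0,"z": -0.003,"yaw": 0},{"hand": -1,"x": 0,"y": 0,"z": 0,"yaw": 0},{"hand": -1,"x": 0,"y": 0,"z": 0,"yaw": 0}]}}

```text
clock: 9.85
eef_pos: [478.6, 223.5, 158.3]
eef_rot: [-3.141, -0.0, 2.051]
wrist_force: [-0.6, 0.2, -5.2]
finger_gap: 10.4
finger_force: 50.0
```

```bash
python3 - <<'E'
from h import *
s=manip.read_state();print(s["wrist_force"],s["moment"],s["eef_pos"],s["finger_gap"])
a=camera("scene")[200:340,230:430,::-1];b=camera("wrist")[::2,::2,::-1]
cv2.imwrite("pics/s3.png",np.hstack([cv2.resize(a,(510,357),interpolation=3),cv2.resize(b,(280,357))]))
E
```

```text
[-0.6286469   0.24350558 -5.2259353 ] [ 0.03504883 -0.04018591 -0.01728849] [478.57976339 223.53333963 158.3121177 ] 10.437865841891693
```

View pics/s3.png

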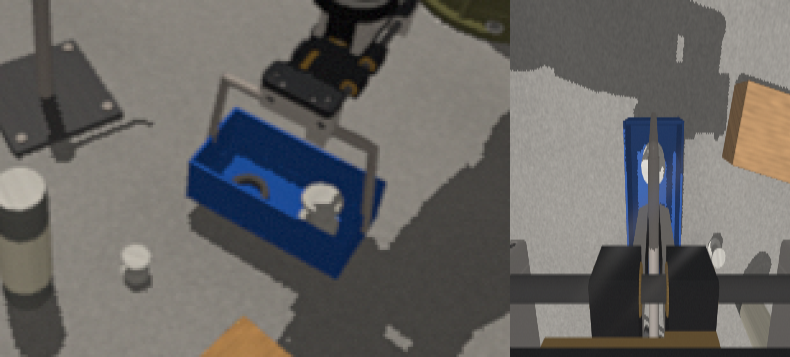

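It's lifted and level, with the hub at (320,195) and the ring at (250,185) still inside, at about 5.2 N. I'll average the wrist moment to find where the centre of mass lies along the bar before hanging it.

```bash
cat > com.py <<'E'
from h import *
M=[];F=[]
for i in range(12):
    camera("wrist");s=manip.read_state();M.append(s["moment"]);F.append(s["wrist_force"])
M=np.array(M);F=np.array(F);m=M.mean(0);f=F.mean(0);y=s["eef_rot"][2]
print("M",m,M.std(0),"F",f,F.std(0));r=np.array([-m[1]/f[2],m[0]/f[2]])*1000
print("com rel TCP",r,"along tool x",r@[np.cos(y),np.sin(y)],"tool y",r@[np.sin(y),-np.cos(y)],s["clock"])
E
python3 com.py
```

```text
M [ 0.08230748 -0.05928975 -0.00469177] [0.02483146 0.03612902 0.02145989] F [ 0.11435437  0.0822697  -4.53662771] [0.43219267 0.43053625 0.4204623 ]
com rel TCP [-13.06912328 -18.14287805] along tool x -10.058019716250753 tool y -19.970033714561783 10.55
```

The bias in that moment is comparable to the signal (the lateral value is implausible), so I'll hang it 4 mm to the hub side of the middle and check the level. Next I lift and turn the basket so its bar is square to the hook.

Request:
{"op": "arm_command", "data": {"targets": [{"hand": -1,"x": 0,"y": 0,"z": -0.006,"yaw": 0.02},{"hand": -1,"x": 0,"y": 0,"z": -0.012,"yaw": 0.04},{"hand": -1,"x": 0,"y": 0,"z": -0.016,"yaw": 0.06},{"hand": -1,"x": 0,"y": 0,"z": -0.019,"yaw": 0.075},{"hand": -1,"x": 0,"y": 0,"z": -0.019,"yaw": 0.075},{"hand": -1,"x": 0,"y": 0,"z": -0.019,"yaw": 0.075},{"hand": -1,"x": 0,"y": 0,"z": -0.016,"yaw": 0.06},{"hand": -1,"x": 0,"y": 0,"z": -0.012,"yaw": 0.043},{"hand": -1,"x": 0,"y": 0,"z": -0.006,"yaw": 0.02},{"hand": -1,"x": 0,"y": 0,"z": 0,"yaw": 0}]}}

```text
clock: 11.55
eef_pos: [478.9, 223.6, 284.2]
eef_rot: [3.14, -0.0, 1.582]
wrist_force: [0.5, 0.1, -4.7]
finger_gap: 11.0
finger_force: 50.0
```

Request:
{"op": "arm_command", "data": {"targets": [{"hand": -1,"x": -0.006,"y": -0.002,"z": 0,"yaw": 0},{"hand": -1,"x": -0.012,"y": -0.004,"z": 0,"yaw": 0},{"hand": -1,"x": -0.017,"y": -0.006,"z": 0,"yaw": 0},{"hand": -1,"x": -0.02,"y": -0.006,"z": 0,"yaw": 0},{"hand": -1,"x": -0.02,"y": -0.006,"z": 0,"yaw": 0},{"hand": -1,"x": -0.02,"y": -0.006,"z": 0,"yaw": 0},{"hand": -1,"x": -0.02,"y": -0.006,"z": 0,"yaw": 0},{"hand": -1,"x": -0.02,"y": -0.006,"z": 0,"yaw": 0},{"hand": -1,"x": -0.02,"y": -0.006,"z": 0,"yaw": 0},{"hand": -1,"x": -0.02,"y": -0.004,"z": 0,"yaw": 0}]}}

```text
clock: 12.55
eef_pos: [427.7, 46.5, 283.1]
eef_rot: [-3.141, 0.0, 1.583]
wrist_force: [0.6, 0.3, -4.1]
finger_gap: 10.5
finger_force: 50.0
```

Request:
{"op": "arm_command", "data": {"targets": [{"hand": -1,"x": -0.02,"y": 0,"z": 0,"yaw": 0},{"hand": -1,"x": -0.02,"y": 0,"z": 0,"yaw": 0},{"hand": -1,"x": -0.018,"y": 0,"z": 0,"yaw": 0},{"hand": -1,"x": -0.014,"y": 0,"z": 0,"yaw": 0},{"hand": -1,"x": -0.009,"y": 0,"z": 0,"yaw": 0},{"hand": -1,"x": -0.004,"y": 0,"z": 0,"yaw": 0},{"hand": -1,"x": 0,"y": 0,"z": 0,"yaw": 0}]}}

```text
clock: 13.25
eef_pos: [429.6, -37.3, 283.3]
eef_rot: [-3.141, -0.0, 1.582]
wrist_force: [0.1, -0.6, -5.4]
finger_gap: 10.5
finger_force: 50.0
```

Request:
{"op": "arm_command", "data": {"targets": [{"hand": -1,"x": -0.004,"y": 0.005,"z": 0,"yaw": 0},{"hand": -1,"x": -0.005,"y": 0.01,"z": 0,"yaw": 0},{"hand": -1,"x": -0.003,"y": 0.015,"z": 0,"yaw": 0},{"hand": -1,"x": 0,"y": 0.015,"z": 0,"yaw": 0},{"hand": -1,"x": 0,"y": 0.015,"z": 0,"yaw": 0},{"hand": -1,"x": 0,"y": 0.015,"z": 0,"yaw": 0},{"hand": -1,"x": 0,"y": 0.015,"z": 0,"yaw": 0},{"hand": -1,"x": 0,"y": 0.015,"z": 0,"yaw": 0},{"hand": -1,"x": 0,"y": 0.012,"z": 0,"yaw": 0},{"hand": -1,"x": 0,"y": 0.007,"z": 0,"yaw": 0}]}}

```text
clock: 14.25
eef_pos: [555.2, -47.4, 282.7]
eef_rot: [-3.141, -0.0, 1.583]
wrist_force: [-0.4, 0.3, -4.6]
finger_gap: 10.6
finger_force: 50.0
```

Request:
{"op": "arm_command", "data": {"targets": [{"hand": -1,"x": 0,"y": 0.006,"z": 0,"yaw": 0},{"hand": -1,"x": 0,"y": 0.005,"z": 0,"yaw": 0},{"hand": -1,"x": 0,"y": 0,"z": 0,"yaw": 0},{"hand": -1,"x": 0,"y": 0,"z": 0,"yaw": 0}]}}

```text
clock: 14.65
eef_pos: [564.8, -47.4, 283.5]
eef_rot: [-3.142, 0.0, 1.583]
wrist_force: [0.5, 0.9, -4.7]
finger_gap: 10.5
finger_force: 50.0
```

```bash
python3 com.py; python3 - <<'E'
from h import *
a=camera("scene")[150:310,190:330,::-1];b=camera("wrist")[:,:,::-1]
cv2.imwrite("pics/s4.png",np.hstack([cv2.resize(a,(437,500),interpolation=3),cv2.resize(b[:,100:460],(360,500))]))
p=manip.read_state()["eef_pos"];print(p,px("scene",[566,-73.8,245]),px("scene",[529,-74,272]),px("scene",p+[0,0,19]))
E
```

```text
M [ 0.06632338 -0.07106441  0.00699946] [0.02516533 0.03710261 0.02499149] F [ 0.36058933 -0.196362   -4.55749581] [0.58254559 0.47621748 0.30590126]
com rel TCP [-15.59286249 -14.55259157] along tool x -14.364072780869941 tool y -15.766695754212119 15.25
[564.95789599 -47.41616093 283.44695009] [270.74028416 167.8353347 ] [283.0698372  156.19091666] [275.68267173 155.64131558]
```

View pics/s4.png

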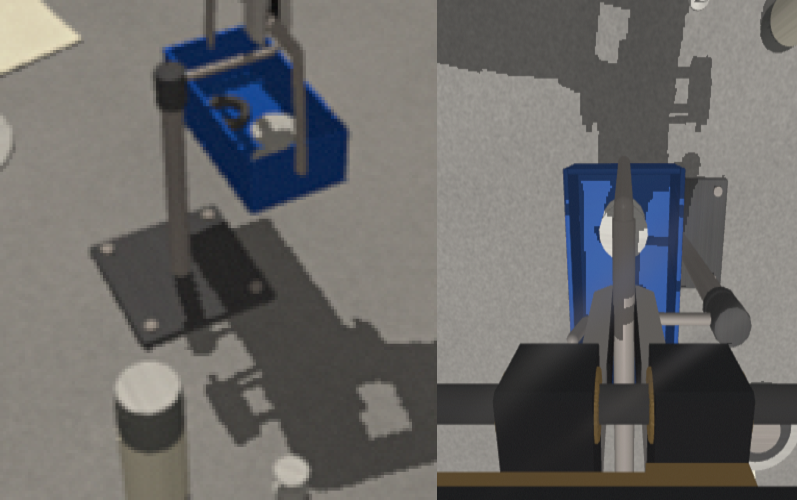

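The hook arm passes between bar and basket: from the collar at (168,75) under the bar at (270,55). The parts are upright inside, and the wrist half shows the arm at (690,320) clear of the basket wall. I'll lower it.

Request:
{"op": "arm_command", "data": {"targets": [{"hand": -1,"x": 0,"y": 0.001,"z": 0.005,"yaw": 0},{"hand": -1,"x": 0,"y": 0,"z": 0.008,"yaw": 0},{"hand": -1,"x": 0,"y": 0,"z": 0.008,"yaw": 0},{"hand": -1,"x": 0,"y": 0,"z": 0.008,"yaw": 0},{"hand": -1,"x": 0,"y": 0,"z": 0.007,"yaw": 0},{"hand": -1,"x": 0,"y": 0,"z": 0.004,"yaw": 0},{"hand": -1,"x": 0,"y": 0,"z": 0.002,"yaw": 0},{"hand": -1,"x": 0,"y": 0,"z": 0,"yaw": 0},{"hand": -1,"x": 0,"y": 0,"z": 0,"yaw": 0}]}}

```text
clock: 16.25
eef_pos: [566.1, -47.4, 241.8]
eef_rot: [3.141, 0.0, 1.583]
wrist_force: [0.2, 0.3, -4.2]
finger_gap: 10.9
finger_force: 50.0
```

Request:
{"op": "arm_command", "data": {"targets": [{"hand": -1,"x": 0,"y": 0,"z": 0.002,"yaw": 0},{"hand": -1,"x": 0,"y": 0,"z": 0.002,"yaw": 0},{"hand": -1,"x": 0,"y": 0,"z": 0,"yaw": 0}]}}

```text
clock: 16.55
eef_pos: [565.9, -47.4, 237.2]
eef_rot: [-3.141, -0.0, 1.583]
wrist_force: [-0.1, 0.6, -5.8]
finger_gap: 10.5
finger_force: 50.0
```

Request:
{"op": "arm_command", "data": {"targets": [{"hand": -1,"x": 0,"y": 0,"z": 0.001,"yaw": 0},{"hand": -1,"x": 0,"y": 0,"z": 0.001,"yaw": 0},{"hand": -1,"x": 0,"y": 0,"z": 0,"yaw": 0}]}}

```text
clock: 16.85
eef_pos: [566.0, -47.4, 235.5]
eef_rot: [3.141, -0.0, 1.583]
wrist_force: [-0.3, -0.7, -3.9]
finger_gap: 10.5
finger_force: 50.0
```

```bash
python3 com.py
```

```text
M [ 0.09355347 -0.06858149  0.00414318] [0.0364786  0.03332952 0.02701638] F [-0.19828506  0.23885793 -3.21961692] [0.43982142 0.54916964 0.36502487]
com rel TCP [-21.30113333 -29.05732815] along tool x -28.79937126093042 tool y -21.64862155501897 17.45
```

Request:
{"op": "arm_command", "data": {"targets": [{"hand": -1,"x": 0,"y": 0,"z": 0.001,"yaw": 0},{"hand": -1,"x": 0,"y": 0,"z": 0,"yaw": 0}]}}

```text
clock: 17.65
eef_pos: [566.0, -47.3, 234.7]
eef_rot: [3.141, -0.0, 1.583]
wrist_force: [-1.1, 1.2, 0.5]
finger_gap: 10.9
finger_force: 50.0
```

```bash
python3 com.py
```

```text
M [ 0.26629602  0.02347156 -0.01879691] [0.0412203  0.03517284 0.03054247] F [-0.6122247   2.07737099  1.25604787] [0.33887707 0.6635634  0.54117199]
com rel TCP [-18.68683249 212.01104304] along tool x 212.22029806906463 tool y -16.137693938253832 18.25
```

The hook now carries the basket's weight. I'll relax the grip gently first, then open.

Request:
{"op": "arm_command", "data": {"targets": [{"hand": -1,"x": 0,"y": 0,"z": 0,"yaw": 0},{"hand": -1,"x": 0,"y": 0,"z": 0,"yaw": 0},{"hand": -1,"x": 0,"y": 0,"z": 0,"yaw": 0},{"hand": -1,"x": 0,"y": 0,"z": 0,"yaw": 0},{"hand": -1,"x": 0,"y": 0,"z": 0,"yaw": 0}], "newtons": 3}}

```text
clock: 18.75
eef_pos: [566.0, -47.5, 234.4]
eef_rot: [3.142, 0.0, 1.583]
wrist_force: [1.1, 1.0, 0.4]
finger_gap: 12.1
finger_force: 3.0
```

Request:
{"op": "arm_command", "data": {"targets": [{"hand": -0.72,"x": 0,"y": 0,"z": 0,"yaw": 0},{"hand": -0.7,"x": 0,"y": 0,"z": 0,"yaw": 0},{"hand": -0.68,"x": 0,"y": 0,"z": 0,"yaw": 0},{"hand": -0.65,"x": 0,"y": 0,"z": 0,"yaw": 0},{"hand": -0.6,"x": 0,"y": 0,"z": 0,"yaw": 0},{"hand": -0.6,"x": 0,"y": 0,"z": 0,"yaw": 0}]}}

```text
clock: 19.35
eef_pos: [565.9, -47.4, 234.4]
eef_rot: [-3.142, -0.0, 1.583]
wrist_force: [0.2, -0.4, 1.0]
finger_gap: 19.0
finger_force: 0.0
```

```bash
python3 - <<'E'
from h import *
s=manip.read_state();print(s["wrist_force"],s["finger_gap"])
im=camera("scene");cv2.imwrite("pics/sc5.png",im[:,:,::-1])
# blue mask extents: rim corners in scene, compared with level-basket prediction
h=cv2.cvtColor(im,cv2.COLOR_RGB2HSV);m=((h[...,0]>105)&(h[...,0]<130)&(h[...,1]>150)).astype(np.uint8);m[:, :180]=0;m[:,380:]=0;m[:100]=0;m[330:]=0
ys,xs=np.where(m);hull=cv2.convexHull(np.c_[xs,ys].astype(np.int32));ap=cv2.approxPolyDP(hull,3,True)[:,0];print("seen",ap.tolist())
mid=np.array([566,-76,255.])
for n,z in(("rim",-90),("bot",-150)):
  print(n,[px("scene",mid+[a*47.5,b*90,z]).round().tolist() for a,b in((1,1),(1,-1),(-1,-1),(-1,1))])
E
```

```text
[ 0.21609926 -0.39639708  0.96132785] 18.98974576928301
seen [[269, 229], [250, 200], [250, 176], [285, 117], [298, 211], [296, 219]]
rim [[269.0, 215.0], [243.0, 176.0], [271.0, 168.0], [300.0, 204.0]]
bot [[269.0, 230.0], [243.0, 192.0], [271.0, 183.0], [299.0, 219.0]]
```

The near bottom corner is seen at (269,229), against (269,230) predicted for a level basket, so it hangs level. I'll open fully, rise clear, and check.

Request:
{"op": "arm_command", "data": {"targets": [{"hand": -0.3,"x": 0,"y": 0,"z": 0,"yaw": 0},{"hand": -0.3,"x": 0,"y": 0,"z": 0,"yaw": 0},{"hand": -0.3,"x": 0,"y": 0,"z": 0,"yaw": 0},{"hand": -0.3,"x": 0,"y": 0,"z": -0.01,"yaw": 0},{"hand": -0.3,"x": 0,"y": 0,"z": -0.02,"yaw": 0},{"hand": -0.3,"x": 0,"y": 0,"z": -0.03,"yaw": 0},{"hand": -0.3,"x": 0,"y": 0,"z": -0.04,"yaw": 0},{"hand": -0.3,"x": 0,"y": 0,"z": -0.04,"yaw": 0},{"hand": -0.3,"x": 0,"y": 0,"z": 0,"yaw": 0}]}}

```text
clock: 20.3
eef_pos: [566.6, -47.5, 380.8]
eef_rot: [3.132, 0.001, 1.583]
wrist_force: [0.3, -0.1, -0.0]
finger_gap: 32.7
finger_force: 0.0
```

Request:
{"op": "arm_command", "data": {"targets": [{"hand": -0.3,"x": 0,"y": -0.03,"z": 0,"yaw": 0},{"hand": -0.3,"x": 0,"y": -0.04,"z": 0,"yaw": 0},{"hand": -0.3,"x": 0,"y": -0.04,"z": 0,"yaw": 0},{"hand": -0.3,"x": 0,"y": -0.04,"z": 0,"yaw": 0},{"hand": -0.3,"x": 0,"y": -0.04,"z": 0,"yaw": 0},{"hand": -0.3,"x": 0,"y": -0.03,"z": 0,"yaw": 0},{"hand": -0.3,"x": 0,"y": 0,"z": 0,"yaw": 0},{"hand": -0.3,"x": 0,"y": 0,"z": 0,"yaw": 0}]}}

```text
clock: 21.1
eef_pos: [345.9, -50.1, 374.9]
eef_rot: [3.14, 0.0, 1.582]
wrist_force: [0.0, 1.5, 0.8]
finger_gap: 33.1
finger_force: 0.0
```

```bash
python3 - <<'E'
from h import *
im=camera("scene");t=camera("top")
a=im[140:280,190:330,::-1];b=t[110:270,190:350,::-1]
cv2.imwrite("pics/f.png",np.hstack([cv2.resize(a,(400,400),interpolation=3),cv2.resize(b,(400,400),interpolation=3)]))
E
```

```text
(no output)
```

View pics/f.png

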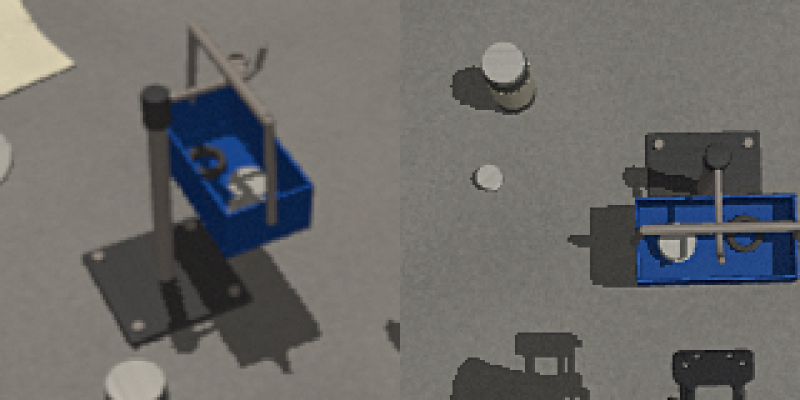

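The basket hangs on the swung-out hook, with the arm crossing the bar at (718,230), the middle of the bar. Hub and ring are inside, the can and small spool have not moved, and the gripper is away. I'll do one numeric level check, then hand in.

```bash
python3 - <<'E'
from h import *
im=camera("scene")
f=lambda u,v:(190+(u+.5)*.35-.5,140+(v+.5)*.35-.5); g=lambda u,v:(190+(u-400+.5)*.4-.5,110+(v+.5)*.4-.5)
h=cv2.cvtColor(im,cv2.COLOR_RGB2HSV);m=((h[...,0]>105)&(h[...,0]<130)&(h[...,1]>150))[140:280,190:330]
ys,xs=np.where(m);ap=cv2.approxPolyDP(cv2.convexHull(np.c_[xs+190,ys+140].astype(np.int32)),2,True)[:,0];print(ap.tolist())
mid=np.array([566,-76,255.])
for t in(-4,0,4):
  c,s=np.cos(np.radians(t)),np.sin(np.radians(t));R=np.array([[1,0,0],[0,c,-s],[0,s,c]])
  print(t,[px("scene",mid+R@[a*47.5,b*90,z]).round(1).tolist() for a,b,z in((1,1,-150),(-1,1,-150),(-1,1,-90),(1,1,-90))],"bar ends",[px("scene",mid+R@[0,b*75,0]).round(1).tolist() for b in(1,-1)])
print("seen bar ends",f(270,121),f(191,28), manip.read_state()["clock"])
E
```

```text
[[297, 218], [269, 229], [250, 200], [250, 176], [271, 171], [297, 202]]
-4 [[267.4, 229.0], [297.1, 218.5], [298.9, 204.3], [268.0, 214.7]] bar ends [[283.1, 182.0], [258.7, 148.3]]
0 [[269.1, 230.0], [299.0, 219.4], [300.1, 204.1], [269.1, 214.6]] bar ends [[283.1, 180.4], [258.7, 149.8]]
4 [[270.7, 230.8], [300.8, 220.1], [301.3, 203.7], [270.1, 214.3]] bar ends [[283.2, 178.8], [258.8, 151.4]]
seen bar ends (284.175, 182.025) (256.525, 149.475) 21.25
```

The tilt is within about 2–3°, which counts as level, so I'm handing in.

```bash
python3 -c "
from cell import manip
print(manip.sign_off())"
```

```text
the job is handed in; nothing more can be done
None
```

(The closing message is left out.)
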